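# Open the lens clamp's guard and hold its ratchet lever at four clicks

## Robot

A 6-joint arm with a two-finger parallel gripper is mounted at the origin on a cart in front of the work surface, level with it; the furniture and walls round the work are solid. World frame = base frame: x ahead of the robot, y to its left, z up, the work surface at z = 0. Lengths are in m, angles in rad, forces in N, time in s.
With the tool pointing down it reaches from about 0.4 to 0.925 m from the base axis. Payload 3.4 kg.
Tool frame: the origin (TCP) lies midway between the tips of the shut fingers; the grasp point (between the pads) lies 19 mm behind it; z points along the fingers, y is the line along which they close (so a half turn about z gives the same grasp; the last joint's range is limited). The gripper opens to 85 mm and grips with 20 to 120 N. Pads are 22 mm wide; open, the fingers measure 114 mm over their backs; the gripper's body (76 mm by 85 mm) begins 54 mm behind the grasp point. The pads swing forward as they close: fully open they stand 13 mm farther back than shut.
Start: joints at [1.26, 0.307, 1.506, -0, 1.328, -0.073], TCP at [0.135, 0.559, 0.231] pointing down, gripper open.
Joint ranges: [-3.12, 3.12], [-1.05, 2.28], [0.14, 2.33], [-1.42, 4.57], [0.1, 2.73], [-2.68, 2.68]. Speed limits (rad/s): [2.57, 2.57, 3.14, 3.14, 3.14, 3.14].

## Interface

Orientations are given as a unit quaternion [x, y, z, w].
In Python, from workcell import bot gives the robot as it stands.
- The arm moves only by the tool play_rows, never from a script. Its argument "series" is a list of rows, each an object with "rot": the turn, a rotation vector about the tool's x, y, z in rad, a list of three; "travel": the shift along the tool's x, y, z in cm, a list of three; "fingers": the opening, from 0 (shut) to 1 (fully open). A call has 1 to 12 rows; each row shifts and turns the commanded pose from where the row before left it, along the tool's axes as they then stand; what a row does not reach is not made up. A row lasts 1/10 s, in which the tool goes at most 50 mm and 8.59 degrees, less where a joint would pass 70% of its speed; a pose out of reach is approached as far as the arm can. A call with a gripper value outside its range is refused whole. The fingers move at their own pace and stop on an object; the grip force is fixed at half the most. Time passes only in rows, so rows that do not move let the fingers close. It gives the time, the measured TCP pose, the force, the opening and the grip force at its end, in the units of the state.
- bot.observe(): the state, without advancing time (a new reading comes with each control period).
- bot.grab_frame(name): name is "side" or "top"; returns a dict with "color" (420x560x3 uint8, red, green, blue), "fx", "fy", "cx", "cy" (pixels), "dist_coeffs" ([k1, k2, p1, p2, k3] as OpenCV has them; the pictures are not rectified), "T" (4x4, takes a point from camera to world coordinates). Camera axes: x right, y up, looking along -z (the intrinsics and any distortion apply to the point x, -y, -z); pixel columns grow to the right and rows downward; lengths in m; the calibration is good to about 2 mm. A picture is of the moment at which its call begins. There is no depth.
- bot.job_done(): hands the job in; it is judged then, once.
The state is a dict: "clock": time; "joint_positions": joint angles; "joint_velocities": joint speeds; "joint_efforts": joint torques, N m; "tcp_pos": TCP position; "orientation": TCP orientation; "ft_force": force on the tool from outside, world axes, zero at the start; "torque": the same for the moment, N m; "gripper_width": finger opening in m; "grasp_force": force on a finger pad.
Only numpy, scipy, OpenCV 4.12 (cv2) and the standard library are available. Lean on these libraries where they do the work, as an engineer would, in place of code of your own. Each camera call takes 0.05 s, during which the arm holds its last target. There are 200 camera calls.

## Task

Swing the guard door on the front of the little lens clamp wide open by its handle, at least about a right angle, and leave it open. Then take the upright post of the ratchet lever inside and draw it out through the doorway until you have felt exactly four clicks, never a fifth, leaving the loose bottle, dish and tube where they are. The lever springs back if let go, so finish still gripping it, steady in the fourth notch.

Things in the scene. Friction and masses are not known exactly. Their poses are not given: they have to be found in the camera images.
- press: lens clamp, a fixed metal housing 120 mm deep (x), 190 mm wide (y), its walls 58 mm high, open at the top, closed in front by the guard door. Origin: on the bench under the middle of the housing; its x axis points to the back wall (away from the door), y to the door's hinge side, z up. Nothing on it stands higher than 58 mm but the door handle's bar and the lever's post
- door (a joint): guard door, 152 mm wide, 58 mm to its top; upright hinge at the left (+y of the press). Angle in rad: 0 shut, grows as it swings out towards the robot (clockwise seen from above), stop at 1.9. Stiff hinge (0.06 N m), stays where it is left; may start slightly ajar. Shut, it blocks the lever
- door_handle (a point): top end of the door handle, an upright round steel bar 10 mm across, 25 mm in front of the door, whose top is 101 mm over the bench; its upper 40 mm stand free above the door's top edge
- door_hinge (a point): point on the door's hinge axis, 60 mm over the bench; the axis is vertical
- lever: ratchet lever; origin on its vertical axis at bench height. At rest it lies along the press's +y and its axes are parallel to the press's; it turns counter-clockwise (from above) out through the doorway, up to 1.3 rad. A spring drives it back to rest from any notch, about 9 N at the post. First tooth passes the pawl at 0.08 to 0.22 rad (it varies), the others 0.2 rad apart
- lever_top (a point): centre of the top of the lever's upright round dark steel post, the thing to grip: 12 mm across, 100 mm from the lever's axis, its top 106 mm over the bench; the post stands free above the walls for its upper 48 mm
- lever_pivot (a point): point on the lever's vertical axis, 50 mm over the bench
- pawl: bracket of the sprung pawl, low in the housing. Origin on the lever's axis at bench height; x points to the pawl's nose, 47 mm away, y counter-clockwise from it, z up. Push needed at the post: rises from 9 to about 12 N as a tooth meets the pawl, falls by 3 to 8 N as it passes (one click), back to 9 N in the notch, 0.1 rad past the crest
- fourth_gap (a point): middle of the gap between the fourth and fifth of the lever's six small rounded teeth, 46 mm from the lever's axis, 35 mm over the bench; moves with the lever and stands at the pawl's nose (y = 0 in the pawl's frame) when the lever is in its fourth notch
- mist_bottle: loose small spray bottle, 41 mm across, 148 mm tall, upright left of the press; origin under its centre; a bystander
- screw_dish: loose round metal dish, 70 mm across, 14 mm high, right of the press; origin under its centre; a bystander
- tube_1: loose tube lying in front of the press, to its right, 38 x 131 x 27 mm; origin under its centre; a bystander

How it is judged:
By the outcome, as a careful person would: the job done as asked, in the order asked, and still so for the second after the job is handed in, while the arm keeps its last pose, push and grip.
It also fails if it takes over 69 s, if anything falls off the work surface, if the arm or the gripper's body presses on something with over 40 N, if the wrist force passes 120 N, or if a joint passes its speed limit or range.

## Working session

There is one attempt and no reset: what is moved stays moved. The work goes in short steps, Python scripts to look and compute and a tool call to move; the robot and the scene stay as the last step left them, time stands still between calls to the robot, and variables do not carry over. Pictures are saved under pics/ and viewed, at most 10 in all, crops included, and the job is handed in when it is done.

Besides the shell and the picture viewer there is one more tool, called after ">>>" by a JSON object that holds its "method" and its "body". play_rows: Moves the arm, as the interface text tells. Its arguments: {"type":"object","properties":{"series":{"type":"array","items":{"type":"object","properties":{"rot":{"type":"array","items":{"type":"number"}},"travel":{"type":"array","items":{"type":"number"}},"fingers":{"type":"number"}}}}},"required":["series"]}

```bash
mkdir -p pics
cat > h.py <<'E'
import numpy as np, cv2
from scipy.spatial.transform import Rotation as R
from workcell import bot
def K(f): return np.array([[f['fx'],0,f['cx']],[0,f['fy'],f['cy']],[0,0,1.]])
def ray(f,px):
    p=cv2.undistortPoints(np.array([[px]],float),K(f),np.array(f['dist_coeffs'],float))[0,0]
    T=np.array(f['T']); d=T[:3,:3]@np.array([p[0],-p[1],-1.]); return T[:3,3],d/np.linalg.norm(d)
def onz(f,px,z):
    o,d=ray(f,px); return o+d*(z-o[2])/d[2]
def tri(f1,p1,f2,p2):
    o1,d1=ray(f1,p1);o2,d2=ray(f2,p2)
    s=np.linalg.lstsq(np.c_[d1,-d2],o2-o1,rcond=None)[0]
    a=o1+s[0]*d1;b=o2+s[1]*d2; return (a+b)/2,np.linalg.norm(a-b)
def proj(f,P):
    T=np.linalg.inv(np.array(f['T'])); q=T[:3,:3]@np.array(P)+T[:3,3]; q=q*[1,-1,-1]
    return cv2.projectPoints(q[None],np.zeros(3),np.zeros(3),K(f),np.array(f['dist_coeffs'],float))[0][0,0]
def snap(n,name):
    f=bot.grab_frame(n); cv2.imwrite(f'pics/{name}.png',f['color'][:,:,::-1]); return f
E
python3 - <<'E'
from h import *
import pickle
F={n:snap(n,n+'0') for n in('side','top')}
pickle.dump(F,open('f0.pkl','wb'))
for n in F: print(n,np.round(F[n]['T'],3).tolist(),F[n]['fx'])
s=bot.observe(); print({k:np.round(v,3).tolist() for k,v in s.items()})
E
```

```text
side [[0.986, 0.109, -0.126, 0.461], [-0.165, 0.532, -0.831, -0.881], [-0.023, 0.84, 0.542, 0.598], [0.0, 0.0, 0.0, 1.0]] 446.61933351210143
top [[-0.116, 0.972, -0.205, 0.376], [-0.993, -0.114, 0.025, -0.11], [0.001, 0.207, 0.978, 1.103], [0.0, 0.0, 0.0, 1.0]] 535.6904835501947
{'clock': 0.1, 'joint_positions': [1.261, 0.308, 1.508, -0.0, 1.328, -0.074], 'joint_velocities': [-0.001, -0.002, -0.004, -0.001, 0.002, 0.001], 'joint_efforts': [-0.001, -45.854, -25.261, -0.0, 0.006, -0.0], 'tcp_pos': [0.135, 0.558, 0.23], 'orientation': [0.118, 0.993, -0.001, -0.0], 'ft_force': [0.131, -0.988, -0.655], 'torque': [-0.018, 0.049, -0.009], 'grasp_force': 0.0, 'gripper_width': 0.085}
```

View pics/top0.png

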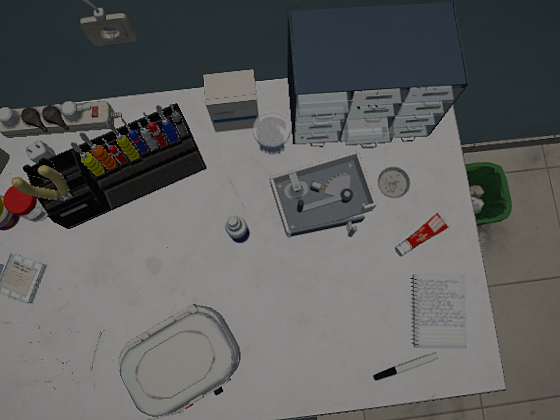

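View pics/side0.png

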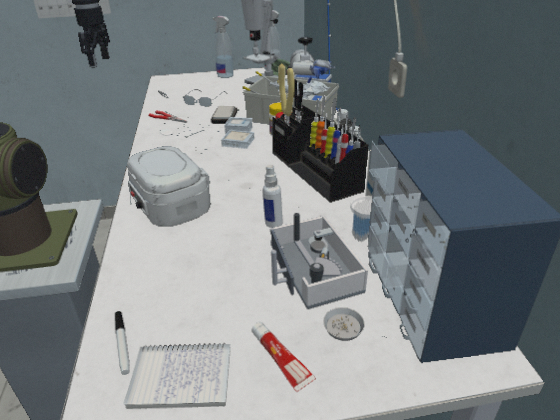

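The top view shows the housing at about (270–375, 155–235), the handle near (352,227) and the tube at (420,235). The side view shows the housing at (270–365, 215–300). I'll enlarge both.

Run:
```python
import pickle,cv2,numpy as np
F=pickle.load(open('f0.pkl','rb'))
a=F['top']['color'][145:245,262:382]; b=F['side']['color'][200:310,262:372]
a=cv2.resize(a,None,fx=6,fy=6,interpolation=cv2.INTER_CUBIC); b=cv2.resize(b,None,fx=5,fy=5,interpolation=cv2.INTER_CUBIC)
g=lambda x: np.clip(x.astype(float)*1.3,0,255).astype(np.uint8)
cv2.imwrite('pics/a.png',g(a)[:,:,::-1]); cv2.imwrite('pics/b.png',g(b)[:,:,::-1])
```

```text
(no output)
```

View pics/a.png

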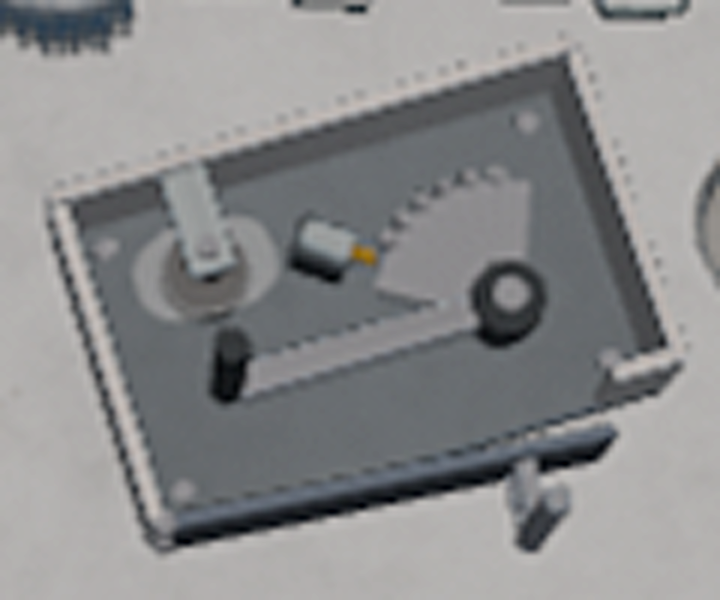

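View pics/b.png

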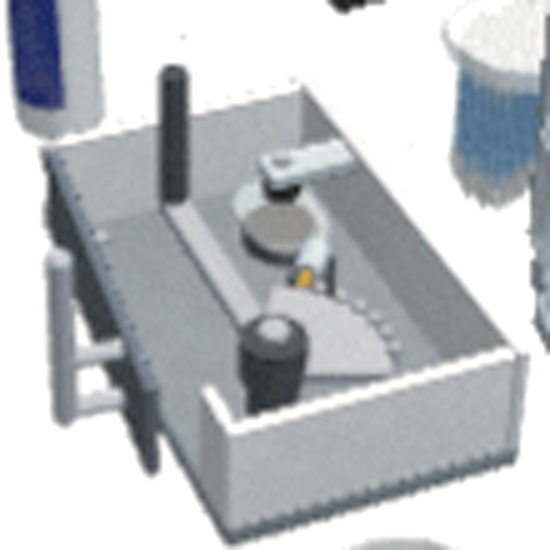

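The top crop shows the post top at (236,340), handle top (555,497), pivot knob (512,292), pawl nose (365,256) and gap teeth around (400,210). The side crop shows the post top at (174,73) and handle top (58,256). The door is slightly ajar.

Run:
```python
import pickle
from h import *
F=pickle.load(open('f0.pkl','rb')); t,s=F['top'],F['side']
A=lambda x,y:((x+.5)/6-.5+262,(y+.5)/6-.5+145)
B=lambda x,y:((x+.5)/5-.5+262,(y+.5)/5-.5+200)
for n,a,b in [('post',(236,340),(174,73)),('handle',(557,497),(58,256))]:
    P,e=tri(t,A(*a),s,B(*b)); print(n,P.round(4),round(e,4))
    z={'post':.106,'handle':.101}[n]; print('  top',onz(t,A(*a),z).round(4),'side',onz(s,B(*b),z).round(4))
print('knob top?',tri(t,A(514,292),s,B(275,332)))
for n,p in [('BL',(52,200)),('BR',(568,48)),('FR',(684,360)),('FL',(162,535)),('doorfree',(614,430))]: print(n,onz(t,A(*p),.058).round(4))
for n,p in [('BL',(47,152)),('BR',(302,88)),('FR?',(523,352)),('FR2',(232,432)),('corner',(207,388)),('doorfree',(155,390))]: print('side',n,onz(s,B(*p),.058).round(4))
print('bottle',tri(t,(233,220),s,(270,170))); print('dish',onz(t,(394,181),.014),'tube',onz(t,(421,234),.02),onz(t,(445,215),.02),onz(t,(399,250),.02))
print('nose',onz(t,A(365,256),.035))
```

```text
post [ 0.6015 -0.1701  0.1065] 0.0006
  top [ 0.6013 -0.1701  0.106 ] side [ 0.6019 -0.1693  0.106 ]
handle [ 0.5405 -0.2655  0.0997] 0.0006
  top [ 0.5399 -0.2653  0.101 ] side [ 0.5406 -0.267   0.101 ]
knob top? (array([ 0.61944061, -0.26831768,  0.05358456]), np.float64(0.001242335598570312))
BL [ 0.6674 -0.1174  0.058 ]
BR [ 0.7005 -0.2981  0.058 ]
FR [ 0.5881 -0.3209  0.058 ]
FL [ 0.5496 -0.1407  0.058 ]
doorfree [ 0.5672 -0.2941  0.058 ]
side BL [ 0.5534 -0.1461  0.058 ]
side BR [ 0.6667 -0.1219  0.058 ]
side FR? [ 0.7041 -0.3012  0.058 ]
side FR2 [ 0.5919 -0.3217  0.058 ]
side corner [ 0.5881 -0.298   0.058 ]
side doorfree [ 0.5697 -0.2955  0.058 ]
bottle (array([ 0.57151208, -0.04007792,  0.1396666 ]), np.float64(0.0032048738300139252))
dish [ 0.64295345 -0.37635704  0.014     ] tube [ 0.52347087 -0.41262921  0.02      ] [ 0.55703229 -0.46948002  0.02      ] [ 0.49608535 -0.36200537  0.02      ]
nose [ 0.64162688 -0.22198278  0.035     ]
```

>>> {"method": "play_rows", "body": {"series": [{"travel": [-2, -0.9, 0], "rot": [0, 0, 0], "fingers": 1}, {"travel": [-4, -1.9, 0], "rot": [0, 0, 0], "fingers": 1}, {"travel": [-4.3, -2, 0], "rot": [0, 0, 0], "fingers": 1}, {"travel": [-4.3, -2, 0], "rot": [0, 0, 0], "fingers": 1}, {"travel": [-4.3, -2, 0], "rot": [0, 0, 0], "fingers": 1}, {"travel": [-4.3, -2, 0], "rot": [0, 0, 0], "fingers": 1}, {"travel": [-4.3, -2, 0], "rot": [0, 0, 0], "fingers": 1}, {"travel": [-3.2, -2.4, 0], "rot": [0, 0, 0], "fingers": 1}, {"travel": [-2.5, -3.9, 0], "rot": [0, 0, 0], "fingers": 1}, {"travel": [-2.5, -3.9, 0], "rot": [0, 0, 0], "fingers": 1}, {"travel": [-2.5, -3.9, 0], "rot": [0, 0, 0], "fingers": 1}, {"travel": [-2.5, -3.9, 0], "rot": [0, 0, 0], "fingers": 1}]}}

```text
clock: 1.3
tcp_pos: [0.4583, 0.1622, 0.231]
orientation: [0.118, 0.993, -0.0, -0.0]
ft_force: [0.7, 0.5, -0.1]
gripper_width: 0.0855
grasp_force: 0.0
```

>>> {"method": "play_rows", "body": {"series": [{"travel": [-2, -4.4, 0], "rot": [0, 0, 0], "fingers": 1}, {"travel": [-2, -4.4, 0], "rot": [0, 0, 0], "fingers": 1}, {"travel": [-2, -4.4, 0], "rot": [0, 0, 0], "fingers": 1}, {"travel": [-2, -4.4, 0], "rot": [0, 0, 0], "fingers": 1}, {"travel": [-2, -4.4, 0], "rot": [0, 0, 0], "fingers": 1}, {"travel": [-2, -4.4, 0], "rot": [0, 0, 0], "fingers": 1}, {"travel": [-2, -4.4, 0], "rot": [0, 0, 0], "fingers": 1}, {"travel": [-2, -4.4, 0], "rot": [0, 0, 0], "fingers": 1}, {"travel": [-2, -4.5, 2], "rot": [0, 0, 0], "fingers": 1}, {"travel": [0, 0, 4], "rot": [0, 0, 0], "fingers": 1}, {"travel": [0, 0, 4], "rot": [0, 0, 0], "fingers": 1}, {"travel": [0, 0, 0], "rot": [0, 0, 0], "fingers": 1}]}}

```text
clock: 2.5
tcp_pos: [0.5349, -0.2593, 0.1265]
orientation: [0.119, 0.993, 0.003, -0.006]
ft_force: [-0.8, -0.1, -0.1]
gripper_width: 0.0851
grasp_force: 0.0
```

>>> {"method": "play_rows", "body": {"series": [{"travel": [0, 0, 0], "rot": [0, 0, 0], "fingers": 1}, {"travel": [0, 0, 2], "rot": [0, 0, 0], "fingers": 1}, {"travel": [0, 0, 0], "rot": [0, 0, 0], "fingers": 1}]}}

```text
clock: 2.8
tcp_pos: [0.5399, -0.2608, 0.1133]
orientation: [0.118, 0.993, -0.0, 0.0]
ft_force: [-0.5, 0.7, -0.2]
gripper_width: 0.0853
grasp_force: 0.0
```

Run:
```python
from h import *
f=snap('side','s1')
c=cv2.resize(f['color'][170:310,230:380],None,fx=4,fy=4,interpolation=cv2.INTER_CUBIC); cv2.imwrite('pics/s1c.png',c[:,:,::-1])
s=bot.observe(); print(s['tcp_pos'].round(4) if hasattr(s['tcp_pos'],'round') else s['tcp_pos'],s['orientation'])
```

```text
[ 0.5402 -0.261   0.1141] [ 1.17712545e-01  9.93047468e-01 -2.99898067e-04  6.26828988e-04]
```

View pics/s1c.png

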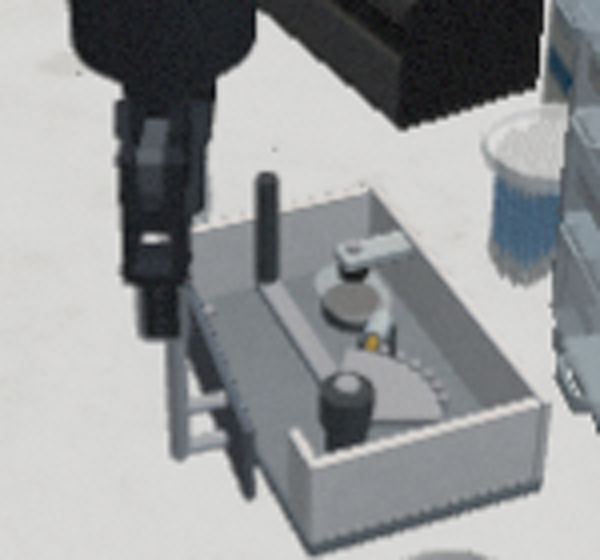

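The gripper is at (160,310) in the crop, right above the handle bar at (175,380). I'll correct 5 mm in y, descend and close.

>>> {"method": "play_rows", "body": {"series": [{"travel": [-0.1, -0.5, 1.5], "rot": [0, 0, 0], "fingers": 1}, {"travel": [0, 0, 1.6], "rot": [0, 0, 0], "fingers": 1}, {"travel": [0, 0, 1.6], "rot": [0, 0, 0], "fingers": 1}, {"travel": [0, 0, 0], "rot": [0, 0, 0], "fingers": 0.5}, {"travel": [0, 0, 0], "rot": [0, 0, 0], "fingers": 0}, {"travel": [0, 0, 0], "rot": [0, 0, 0], "fingers": 0}, {"travel": [0, 0, 0], "rot": [0, 0, 0], "fingers": 0}, {"travel": [0, 0, 0], "rot": [0, 0, 0], "fingers": 0}, {"travel": [0, 0, 0], "rot": [0, 0, 0], "fingers": 0}, {"travel": [0, 0, 0], "rot": [0, 0, 0], "fingers": 0}]}}

```text
clock: 3.85
tcp_pos: [0.5399, -0.2649, 0.0665]
orientation: [0.118, 0.993, 0.001, 0.0]
ft_force: [-0.0, 4.6, 5.5]
gripper_width: 0.0081
grasp_force: 58.6
```

>>> {"method": "play_rows", "body": {"series": [{"travel": [0.73, 0.0, 0], "rot": [0, 0, 0.061], "fingers": 0}, {"travel": [1.47, -0.11, 0], "rot": [0, 0, 0.122], "fingers": 0}, {"travel": [1.47, -0.11, 0], "rot": [0, 0, 0.122], "fingers": 0}, {"travel": [1.47, -0.11, 0], "rot": [0, 0, 0.122], "fingers": 0}, {"travel": [0, 0, 0], "rot": [0, 0, 0], "fingers": 0}, {"travel": [0, 0, 0], "rot": [0, 0, 0], "fingers": 0}]}}

```text
clock: 4.45
tcp_pos: [0.4912, -0.2492, 0.0665]
orientation: [0.326, 0.946, 0.0, 0.001]
ft_force: [1.4, 2.3, 6.0]
gripper_width: 0.008
grasp_force: 59.1
```

>>> {"method": "play_rows", "body": {"series": [{"travel": [1.47, -0.11, 0], "rot": [0, 0, 0.122], "fingers": 0}, {"travel": [1.47, -0.11, 0], "rot": [0, 0, 0.122], "fingers": 0}, {"travel": [1.47, -0.11, 0], "rot": [0, 0, 0.122], "fingers": 0}, {"travel": [1.47, -0.11, 0], "rot": [0, 0, 0.122], "fingers": 0}, {"travel": [1.47, -0.11, 0], "rot": [0, 0, 0.122], "fingers": 0}, {"travel": [0, 0, 0], "rot": [0, 0, 0], "fingers": 0}]}}

```text
clock: 5.05
tcp_pos: [0.4407, -0.1952, 0.0665]
orientation: [0.595, 0.804, -0.001, -0.0]
ft_force: [-4.5, 0.0, 9.7]
gripper_width: 0.0083
grasp_force: 60.0
```

>>> {"method": "play_rows", "body": {"series": [{"travel": [1.47, -0.11, 0], "rot": [0, 0, 0.122], "fingers": 0}, {"travel": [1.47, -0.11, 0], "rot": [0, 0, 0.122], "fingers": 0}, {"travel": [1.47, -0.11, 0], "rot": [0, 0, 0.122], "fingers": 0}, {"travel": [1.47, -0.11, 0], "rot": [0, 0, 0.122], "fingers": 0}, {"travel": [1.47, -0.11, 0], "rot": [0, 0, 0.122], "fingers": 0}, {"travel": [0, 0, 0], "rot": [0, 0, 0], "fingers": 0}, {"travel": [0, 0, 0], "rot": [0, 0, 0], "fingers": 0}]}}

```text
clock: 5.75
tcp_pos: [0.4295, -0.1224, 0.0663]
orientation: [0.808, 0.589, -0.002, -0.002]
ft_force: [-9.5, 2.7, 18.9]
gripper_width: 0.008
grasp_force: 61.5
```

>>> {"method": "play_rows", "body": {"series": [{"travel": [0, 0, 0], "rot": [0, 0, 0], "fingers": 0.5}, {"travel": [0, 0, 0], "rot": [0, 0, 0], "fingers": 1}, {"travel": [0, 0, 0], "rot": [0, 0, 0], "fingers": 1}, {"travel": [0, 0, 0], "rot": [0, 0, 0], "fingers": 1}, {"travel": [0, 0, 0], "rot": [0, 0, 0], "fingers": 1}, {"travel": [0, 0, 0], "rot": [0, 0, 0], "fingers": 1}, {"travel": [0, 0, -2], "rot": [0, 0, 0], "fingers": 1}, {"travel": [0, 0, -3], "rot": [0, 0, 0], "fingers": 1}, {"travel": [0, 0, -3], "rot": [0, 0, 0], "fingers": 1}, {"travel": [0, 0, 0], "rot": [0, 0, 0], "fingers": 1}]}}

```text
clock: 6.75
tcp_pos: [0.4357, -0.1251, 0.1489]
orientation: [0.809, 0.588, 0.002, 0.003]
ft_force: [0.6, -0.3, -0.5]
gripper_width: 0.0855
grasp_force: 0.0
```

>>> {"method": "play_rows", "body": {"series": [{"travel": [0.1, 3, 0], "rot": [0, 0, 0], "fingers": 1}, {"travel": [0.2, 4.4, 0], "rot": [0, 0, 0], "fingers": 1}, {"travel": [0.2, 4.4, 0], "rot": [0, 0, 0], "fingers": 1}, {"travel": [0.2, 3.5, 0], "rot": [0, 0, 0], "fingers": 1}, {"travel": [0, 2.5, 0], "rot": [0, 0, 0], "fingers": 1}, {"travel": [0, 0, 0], "rot": [0, 0, -0.12], "fingers": 1}, {"travel": [0, 0, 0], "rot": [0, 0, -0.12], "fingers": 1}, {"travel": [0, 0, 0], "rot": [0, 0, -0.13], "fingers": 1}, {"travel": [0, 0, 0], "rot": [0, 0, -0.12], "fingers": 1}, {"travel": [0, 0, 0], "rot": [0, 0, 0], "fingers": 1}, {"travel": [0, 0, 0], "rot": [0, 0, 0], "fingers": 1}]}}

```text
clock: 7.85
tcp_pos: [0.6039, -0.172, 0.1446]
orientation: [0.643, 0.766, -0.0, -0.001]
ft_force: [-0.3, -0.4, 0.2]
gripper_width: 0.0856
grasp_force: 0.0
```

Run:
```python
from h import *
t=snap('top','t2');f=snap('side','s2')
c=cv2.resize(f['color'][150:330,200:400],None,fx=3,fy=3,interpolation=cv2.INTER_CUBIC)
d=cv2.resize(t['color'][145:270,200:400],None,fx=3,fy=3,interpolation=cv2.INTER_CUBIC)[:, :600]
p=np.vstack([c[:225*2],d])[:,:]; p=cv2.resize(p,None,fx=.72,fy=.72,interpolation=cv2.INTER_AREA) if p.shape[0]>600 else p
cv2.imwrite('pics/c2.png',p[:,:,::-1]); print(p.shape)
s=bot.observe(); print(np.round(s['tcp_pos'],4),s['orientation'],R.from_quat(s['orientation']).as_matrix().round(3))
```

```text
(594, 432, 3)
[ 0.6041 -0.172   0.145 ] [ 6.42606646e-01  7.66196155e-01 -1.23818707e-04 -3.68438407e-04] [[-0.174  0.985 -0.001]
 [ 0.985  0.174  0.   ]
 [ 0.    -0.001 -1.   ]]
```

View pics/c2.png

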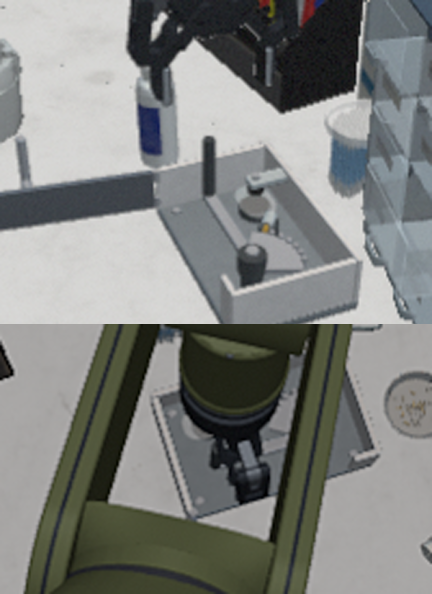

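The door stands wide open; in the side half of the picture it runs from (155,175) to (0,205). The post is at (208,140) and free. I'll descend and grip it.

>>> {"method": "play_rows", "body": {"series": [{"travel": [0.2, -0.2, 2], "rot": [0, 0, 0], "fingers": 1}, {"travel": [0, 0, 2.5], "rot": [0, 0, 0], "fingers": 1}, {"travel": [0, 0, 2.3], "rot": [0, 0, 0], "fingers": 1}, {"travel": [0, 0, 1], "rot": [0, 0, 0], "fingers": 1}, {"travel": [0, 0, 0], "rot": [0, 0, 0], "fingers": 0.5}, {"travel": [0, 0, 0], "rot": [0, 0, 0], "fingers": 0}, {"travel": [0, 0, 0], "rot": [0, 0, 0], "fingers": 0}, {"travel": [0, 0, 0], "rot": [0, 0, 0], "fingers": 0}, {"travel": [0, 0, 0], "rot": [0, 0, 0], "fingers": 0}, {"travel": [0, 0, 0], "rot": [0, 0, 0], "fingers": 0}, {"travel": [0, 0, 0], "rot": [0, 0, 0], "fingers": 0}]}}

```text
clock: 9.05
tcp_pos: [0.6005, -0.171, 0.0686]
orientation: [0.642, 0.767, -0.001, -0.0]
ft_force: [-4.8, -1.0, 6.3]
gripper_width: 0.0105
grasp_force: 58.6
```

Run:
```python
import pickle
from h import *
s=bot.observe(); print({k:np.round(s[k],4).tolist() for k in('tcp_pos','ft_force','gripper_width','clock')})
F=pickle.load(open('f0.pkl','rb'))
# rectified plan view at tooth height z=.035, 0.2 mm... centred on pivot
c=np.array([.6194,-.2683])
out=[]
for n,z in(('top',.035),('side',.035)):
    f=F[n]; H=np.zeros((300,300,2),np.float32)
    # px col -> -y, row -> -x ; 0.3mm/px ; covers x[-.01,.08], y[-.02,.07]
    for i in range(300):
        for j in range(300):
            H[i,j]=proj(f,[c[0]+.075-i*.0003,c[1]+.075-j*.0003,z])
    m=cv2.remap(f['color'],H,None,cv2.INTER_CUBIC); m=np.clip(m*1.3,0,255).astype(np.uint8)
    out.append(cv2.resize(m,(400,400)))
p=np.hstack(out); cv2.imwrite('pics/plan.png',p[:,:,::-1])
```

```text
{'tcp_pos': [0.6005, -0.171, 0.0686], 'ft_force': [-4.8378, -1.0176, 6.2868], 'gripper_width': 0.0105, 'clock': 9.05}
```

View pics/plan.png

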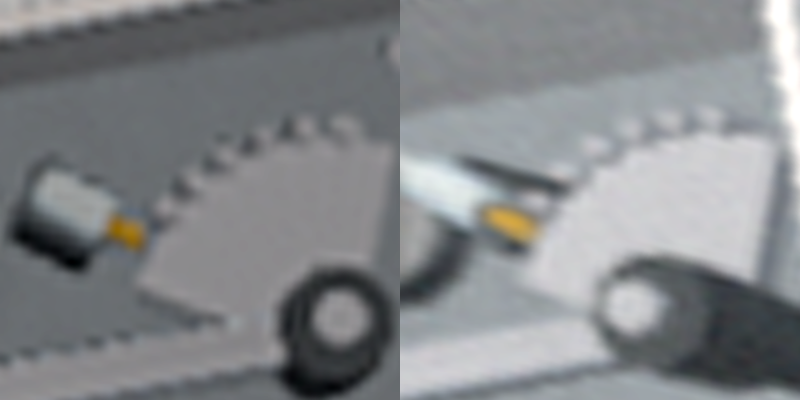

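In the rectified plan view the six teeth run from (163,208) to (347,125), with the pawl nose at (143,236) and pivot at (333,333). That gives tooth spacing of 11.5°, crest 1 at about 0.16 rad and the fourth notch at about 0.86 rad. Next I'll draw the lever out in small steps, feeling the force.

>>> {"method": "play_rows", "body": {"series": [{"travel": [0, -0.2, 0], "rot": [0, 0, -0.02], "fingers": 0}, {"travel": [-0.01, -0.3, 0], "rot": [0, 0, -0.03], "fingers": 0}, {"travel": [0, 0, 0], "rot": [0, 0, 0], "fingers": 0}, {"travel": [0, 0, 0], "rot": [0, 0, 0], "fingers": 0}]}}

```text
clock: 9.45
tcp_pos: [0.6004, -0.1711, 0.0687]
orientation: [0.623, 0.782, 0.002, 0.002]
ft_force: [6.1, 2.7, 0.5]
gripper_width: 0.0105
grasp_force: 58.8
```

>>> {"method": "play_rows", "body": {"series": [{"travel": [0, -0.15, 0], "rot": [0, 0, -0.015], "fingers": 0}, {"travel": [0, -0.15, 0], "rot": [0, 0, -0.015], "fingers": 0}, {"travel": [0, 0, 0], "rot": [0, 0, 0], "fingers": 0}, {"travel": [0, 0, 0], "rot": [0, 0, 0], "fingers": 0}]}}

```text
clock: 9.85
tcp_pos: [0.5978, -0.1716, 0.0687]
orientation: [0.611, 0.792, 0.002, 0.003]
ft_force: [5.7, 2.9, 0.1]
gripper_width: 0.0107
grasp_force: 58.8
```

>>> {"method": "play_rows", "body": {"series": [{"travel": [0, -0.15, 0], "rot": [0, 0, -0.015], "fingers": 0}, {"travel": [0, -0.15, 0], "rot": [0, 0, -0.015], "fingers": 0}, {"travel": [0, 0, 0], "rot": [0, 0, 0], "fingers": 0}, {"travel": [0, 0, 0], "rot": [0, 0, 0], "fingers": 0}]}}

```text
clock: 10.25
tcp_pos: [0.5949, -0.1723, 0.0687]
orientation: [0.599, 0.801, 0.002, 0.003]
ft_force: [5.8, 4.2, -0.1]
gripper_width: 0.0106
grasp_force: 58.8
```

>>> {"method": "play_rows", "body": {"series": [{"travel": [0, -0.15, 0], "rot": [0, 0, -0.015], "fingers": 0}, {"travel": [0, -0.15, 0], "rot": [0, 0, -0.015], "fingers": 0}, {"travel": [0, 0, 0], "rot": [0, 0, 0], "fingers": 0}, {"travel": [0, 0, 0], "rot": [0, 0, 0], "fingers": 0}]}}

```text
clock: 10.65
tcp_pos: [0.5921, -0.1731, 0.0688]
orientation: [0.587, 0.809, 0.003, 0.003]
ft_force: [6.7, 4.6, -0.0]
gripper_width: 0.0106
grasp_force: 58.8
```

>>> {"method": "play_rows", "body": {"series": [{"travel": [0, -0.15, 0], "rot": [0, 0, -0.015], "fingers": 0}, {"travel": [0, -0.15, 0], "rot": [0, 0, -0.015], "fingers": 0}, {"travel": [0, 0, 0], "rot": [0, 0, 0], "fingers": 0}, {"travel": [0, 0, 0], "rot": [0, 0, 0], "fingers": 0}]}}

```text
clock: 11.05
tcp_pos: [0.5909, -0.1738, 0.0688]
orientation: [0.575, 0.818, 0.003, 0.004]
ft_force: [9.4, 5.1, -1.6]
gripper_width: 0.0102
grasp_force: 59.1
```

>>> {"method": "play_rows", "body": {"series": [{"travel": [0, -0.2, 0], "rot": [0, 0, -0.02], "fingers": 0}, {"travel": [0, 0, 0], "rot": [0, 0, 0], "fingers": 0}, {"travel": [0, 0, 0], "rot": [0, 0, 0], "fingers": 0}]}}

```text
clock: 11.35
tcp_pos: [0.5892, -0.1744, 0.0689]
orientation: [0.567, 0.824, 0.003, 0.004]
ft_force: [9.0, 5.2, -1.4]
gripper_width: 0.0104
grasp_force: 59.2
```

>>> {"method": "play_rows", "body": {"series": [{"travel": [0, -0.2, 0], "rot": [0, 0, -0.02], "fingers": 0}, {"travel": [0, 0, 0], "rot": [0, 0, 0], "fingers": 0}, {"travel": [0, 0, 0], "rot": [0, 0, 0], "fingers": 0}]}}

```text
clock: 11.65
tcp_pos: [0.5883, -0.1748, 0.0689]
orientation: [0.558, 0.83, 0.004, 0.005]
ft_force: [12.9, 6.7, -2.8]
gripper_width: 0.0102
grasp_force: 59.3
```

>>> {"method": "play_rows", "body": {"series": [{"travel": [0, -0.2, 0], "rot": [0, 0, -0.02], "fingers": 0}, {"travel": [0, 0, 0], "rot": [0, 0, 0], "fingers": 0}, {"travel": [0, 0, 0], "rot": [0, 0, 0], "fingers": 0}]}}

```text
clock: 11.95
tcp_pos: [0.5838, -0.1761, 0.0687]
orientation: [0.55, 0.835, 0.002, 0.003]
ft_force: [6.7, 3.5, -0.6]
gripper_width: 0.0105
grasp_force: 59.0
```

>>> {"method": "play_rows", "body": {"series": [{"travel": [0, -0.2, 0], "rot": [0, 0, -0.02], "fingers": 0}, {"travel": [0, 0, 0], "rot": [0, 0, 0], "fingers": 0}, {"travel": [0, 0, 0], "rot": [0, 0, 0], "fingers": 0}]}}

```text
clock: 12.25
tcp_pos: [0.5818, -0.1769, 0.0687]
orientation: [0.541, 0.841, 0.002, 0.003]
ft_force: [6.4, 4.3, -2.0]
gripper_width: 0.0104
grasp_force: 58.6
```

Click 1 was felt at lever ≈0.15 rad, which agrees with the vision estimate. Going on to the second.

>>> {"method": "play_rows", "body": {"series": [{"travel": [-0.01, -0.3, 0], "rot": [0, 0, -0.03], "fingers": 0}, {"travel": [-0.01, -0.4, 0], "rot": [0, 0, -0.04], "fingers": 0}, {"travel": [0, -0.2, 0], "rot": [0, 0, -0.02], "fingers": 0}, {"travel": [0, 0, 0], "rot": [0, 0, 0], "fingers": 0}, {"travel": [0, 0, 0], "rot": [0, 0, 0], "fingers": 0}]}}

```text
clock: 12.75
tcp_pos: [0.5746, -0.1802, 0.0688]
orientation: [0.503, 0.864, 0.003, 0.003]
ft_force: [8.4, 6.2, -0.7]
gripper_width: 0.0104
grasp_force: 59.2
```

>>> {"method": "play_rows", "body": {"series": [{"travel": [0, -0.2, 0], "rot": [0, 0, -0.02], "fingers": 0}, {"travel": [0, 0, 0], "rot": [0, 0, 0], "fingers": 0}, {"travel": [0, 0, 0], "rot": [0, 0, 0], "fingers": 0}]}}

```text
clock: 13.05
tcp_pos: [0.5731, -0.1811, 0.0688]
orientation: [0.495, 0.869, 0.003, 0.003]
ft_force: [9.0, 8.6, -0.2]
gripper_width: 0.0102
grasp_force: 59.2
```

>>> {"method": "play_rows", "body": {"series": [{"travel": [0, -0.2, 0], "rot": [0, 0, -0.02], "fingers": 0}, {"travel": [0, 0, 0], "rot": [0, 0, 0], "fingers": 0}, {"travel": [0, 0, 0], "rot": [0, 0, 0], "fingers": 0}]}}

```text
clock: 13.35
tcp_pos: [0.5714, -0.182, 0.0688]
orientation: [0.486, 0.874, 0.003, 0.003]
ft_force: [8.6, 8.9, -0.2]
gripper_width: 0.0106
grasp_force: 59.3
```

>>> {"method": "play_rows", "body": {"series": [{"travel": [0, -0.2, 0], "rot": [0, 0, -0.02], "fingers": 0}, {"travel": [0, 0, 0], "rot": [0, 0, 0], "fingers": 0}, {"travel": [0, 0, 0], "rot": [0, 0, 0], "fingers": 0}]}}

```text
clock: 13.65
tcp_pos: [0.5705, -0.1826, 0.0689]
orientation: [0.477, 0.879, 0.004, 0.004]
ft_force: [11.2, 10.1, -0.6]
gripper_width: 0.0104
grasp_force: 59.4
```

>>> {"method": "play_rows", "body": {"series": [{"travel": [0, -0.2, 0], "rot": [0, 0, -0.02], "fingers": 0}, {"travel": [0, 0, 0], "rot": [0, 0, 0], "fingers": 0}, {"travel": [0, 0, 0], "rot": [0, 0, 0], "fingers": 0}]}}

```text
clock: 13.95
tcp_pos: [0.5665, -0.1848, 0.0687]
orientation: [0.468, 0.884, 0.002, 0.002]
ft_force: [4.5, 4.6, 1.8]
gripper_width: 0.0107
grasp_force: 59.1
```

Click 2 was felt at heading ≈120.5°, as predicted.

>>> {"method": "play_rows", "body": {"series": [{"travel": [-0.01, -0.4, 0], "rot": [0, 0, -0.04], "fingers": 0}, {"travel": [-0.01, -0.4, 0], "rot": [0, 0, -0.04], "fingers": 0}, {"travel": [-0.01, -0.4, 0], "rot": [0, 0, -0.04], "fingers": 0}, {"travel": [0, 0, 0], "rot": [0, 0, 0], "fingers": 0}, {"travel": [0, 0, 0], "rot": [0, 0, 0], "fingers": 0}]}}

```text
clock: 14.45
tcp_pos: [0.5578, -0.1911, 0.0687]
orientation: [0.414, 0.91, 0.003, 0.003]
ft_force: [7.7, 9.8, 0.9]
gripper_width: 0.0102
grasp_force: 59.3
```

>>> {"method": "play_rows", "body": {"series": [{"travel": [0, -0.2, 0], "rot": [0, 0, -0.02], "fingers": 0}, {"travel": [0, 0, 0], "rot": [0, 0, 0], "fingers": 0}, {"travel": [0, 0, 0], "rot": [0, 0, 0], "fingers": 0}]}}

```text
clock: 14.75
tcp_pos: [0.5562, -0.1924, 0.0687]
orientation: [0.405, 0.914, 0.003, 0.003]
ft_force: [7.6, 8.3, 1.1]
gripper_width: 0.0103
grasp_force: 59.3
```

>>> {"method": "play_rows", "body": {"series": [{"travel": [0, -0.2, 0], "rot": [0, 0, -0.02], "fingers": 0}, {"travel": [0, 0, 0], "rot": [0, 0, 0], "fingers": 0}, {"travel": [0, 0, 0], "rot": [0, 0, 0], "fingers": 0}]}}

```text
clock: 15.05
tcp_pos: [0.5554, -0.1932, 0.0688]
orientation: [0.396, 0.918, 0.003, 0.003]
ft_force: [8.8, 11.2, 0.9]
gripper_width: 0.0105
grasp_force: 59.4
```

>>> {"method": "play_rows", "body": {"series": [{"travel": [0, -0.2, 0], "rot": [0, 0, -0.02], "fingers": 0}, {"travel": [0, 0, 0], "rot": [0, 0, 0], "fingers": 0}, {"travel": [0, 0, 0], "rot": [0, 0, 0], "fingers": 0}]}}

```text
clock: 15.35
tcp_pos: [0.5526, -0.1955, 0.0687]
orientation: [0.387, 0.922, 0.002, 0.002]
ft_force: [4.4, 7.1, 1.8]
gripper_width: 0.0106
grasp_force: 59.2
```

Click 3 was felt at about 131.5°. Next is the fourth.

>>> {"method": "play_rows", "body": {"series": [{"travel": [-0.01, -0.4, 0], "rot": [0, 0, -0.04], "fingers": 0}, {"travel": [-0.01, -0.4, 0], "rot": [0, 0, -0.04], "fingers": 0}, {"travel": [-0.01, -0.4, 0], "rot": [0, 0, -0.04], "fingers": 0}, {"travel": [0, 0, 0], "rot": [0, 0, 0], "fingers": 0}, {"travel": [0, 0, 0], "rot": [0, 0, 0], "fingers": 0}]}}

```text
clock: 15.85
tcp_pos: [0.5447, -0.2037, 0.0687]
orientation: [0.331, 0.944, 0.003, 0.002]
ft_force: [6.5, 11.7, 2.9]
gripper_width: 0.0102
grasp_force: 59.3
```

>>> {"method": "play_rows", "body": {"series": [{"travel": [0, -0.2, 0], "rot": [0, 0, -0.02], "fingers": 0}, {"travel": [0, 0, 0], "rot": [0, 0, 0], "fingers": 0}, {"travel": [0, 0, 0], "rot": [0, 0, 0], "fingers": 0}]}}

```text
clock: 16.15
tcp_pos: [0.5437, -0.2051, 0.0687]
orientation: [0.322, 0.947, 0.003, 0.003]
ft_force: [7.3, 11.0, 2.7]
gripper_width: 0.0102
grasp_force: 59.4
```

>>> {"method": "play_rows", "body": {"series": [{"travel": [0, -0.2, 0], "rot": [0, 0, -0.02], "fingers": 0}, {"travel": [0, 0, 0], "rot": [0, 0, 0], "fingers": 0}, {"travel": [0, 0, 0], "rot": [0, 0, 0], "fingers": 0}]}}

```text
clock: 16.45
tcp_pos: [0.5427, -0.2063, 0.0687]
orientation: [0.312, 0.95, 0.003, 0.003]
ft_force: [8.2, 12.3, 0.9]
gripper_width: 0.0106
grasp_force: 59.4
```

>>> {"method": "play_rows", "body": {"series": [{"travel": [0, -0.2, 0], "rot": [0, 0, -0.02], "fingers": 0}, {"travel": [0, 0, 0], "rot": [0, 0, 0], "fingers": 0}, {"travel": [0, 0, 0], "rot": [0, 0, 0], "fingers": 0}]}}

```text
clock: 16.75
tcp_pos: [0.5411, -0.2083, 0.0687]
orientation: [0.302, 0.953, 0.003, 0.002]
ft_force: [6.6, 10.2, 2.7]
gripper_width: 0.0103
grasp_force: 59.3
```

>>> {"method": "play_rows", "body": {"series": [{"travel": [0, -0.2, 0], "rot": [0, 0, -0.02], "fingers": 0}, {"travel": [0, 0, 0], "rot": [0, 0, 0], "fingers": 0}, {"travel": [0, 0, 0], "rot": [0, 0, 0], "fingers": 0}]}}

```text
clock: 17.05
tcp_pos: [0.5403, -0.2095, 0.0687]
orientation: [0.293, 0.956, 0.003, 0.003]
ft_force: [8.6, 11.8, 3.3]
gripper_width: 0.0104
grasp_force: 59.4
```

Run:
```python
from h import *
ts=[bot.grab_frame('top'),bot.grab_frame('side')]
c=np.array([.6194,-.2683]); out=[]
for f in ts:
    H=np.array([[proj(f,[c[0]+.075-i*.0004,c[1]+.085-j*.0004,.035]) for j in range(250)] for i in range(250)],np.float32)
    m=cv2.remap(f['color'],H,None,cv2.INTER_CUBIC); out.append(cv2.resize(np.clip(m*1.3,0,255).astype(np.uint8),(400,400)))
cv2.imwrite('pics/plan2.png',np.hstack(out)[:,:,::-1])
s=bot.observe(); print(np.round(s['tcp_pos'],4),np.round(s['ft_force'],1))
```

```text
[ 0.5403 -0.2095  0.0687] [ 7.8 12.7  3.1]
```

View pics/plan2.png

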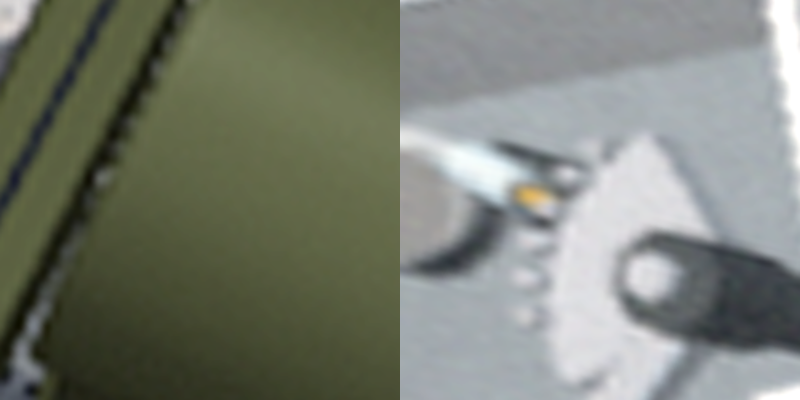

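In the side plan view, three teeth have passed the orange nose at (550,203), at (537,243), (528,278) and (528,315). Tooth 4 sits right at the nose, so the fourth click is imminent.

>>> {"method": "play_rows", "body": {"series": [{"travel": [0, -0.15, 0], "rot": [0, 0, -0.015], "fingers": 0}, {"travel": [0, 0, 0], "rot": [0, 0, 0], "fingers": 0}, {"travel": [0, 0, 0], "rot": [0, 0, 0], "fingers": 0}]}}

```text
clock: 17.45
tcp_pos: [0.5381, -0.2123, 0.0686]
orientation: [0.285, 0.958, 0.001, 0.002]
ft_force: [3.4, 6.6, 3.6]
gripper_width: 0.0105
grasp_force: 59.1
```

>>> {"method": "play_rows", "body": {"series": [{"travel": [0, -0.15, 0], "rot": [0, 0, -0.015], "fingers": 0}, {"travel": [0, 0, 0], "rot": [0, 0, 0], "fingers": 0}, {"travel": [0, 0, 0], "rot": [0, 0, 0], "fingers": 0}]}}

```text
clock: 17.75
tcp_pos: [0.5374, -0.2133, 0.0686]
orientation: [0.278, 0.961, 0.002, 0.002]
ft_force: [4.2, 8.0, 3.9]
gripper_width: 0.0104
grasp_force: 59.2
```

Click 4 was felt, with the force dropping from 14.8 to about 7 N. I'll ease on 0.05 rad to the middle of the notch.

>>> {"method": "play_rows", "body": {"series": [{"travel": [0, -0.15, 0], "rot": [0, 0, -0.015], "fingers": 0}, {"travel": [0, -0.15, 0], "rot": [0, 0, -0.015], "fingers": 0}, {"travel": [0, 0, 0], "rot": [0, 0, 0], "fingers": 0}, {"travel": [0, 0, 0], "rot": [0, 0, 0], "fingers": 0}, {"travel": [0, 0, 0], "rot": [0, 0, 0], "fingers": 0}]}}

```text
clock: 18.25
tcp_pos: [0.5363, -0.2153, 0.0686]
orientation: [0.264, 0.965, 0.002, 0.002]
ft_force: [5.5, 10.2, 2.4]
gripper_width: 0.0104
grasp_force: 59.3
```

>>> {"method": "play_rows", "body": {"series": [{"travel": [0, -0.2, 0], "rot": [0, 0, -0.02], "fingers": 0}, {"travel": [0, 0, 0], "rot": [0, 0, 0], "fingers": 0}, {"travel": [0, 0, 0], "rot": [0, 0, 0], "fingers": 0}, {"travel": [0, 0, 0], "rot": [0, 0, 0], "fingers": 0}, {"travel": [0, 0, 0], "rot": [0, 0, 0], "fingers": 0}]}}

```text
clock: 18.75
tcp_pos: [0.5355, -0.2166, 0.0687]
orientation: [0.254, 0.967, 0.003, 0.002]
ft_force: [7.0, 12.0, 2.6]
gripper_width: 0.0102
grasp_force: 59.3
```

Run:
```python
from h import *
f=bot.grab_frame('side')
c=np.array([.6194,-.2683])
H=np.array([[proj(f,[c[0]+.075-i*.0004,c[1]+.085-j*.0004,.035]) for j in range(250)] for i in range(250)],np.float32)
m=cv2.remap(f['color'],H,None,cv2.INTER_CUBIC); m=cv2.resize(np.clip(m*1.3,0,255).astype(np.uint8),(400,400))
d=cv2.resize(f['color'][120:320,150:350],(400,400),interpolation=cv2.INTER_CUBIC)
cv2.imwrite('pics/fin.png',np.hstack([d,m])[:,:,::-1])
s=bot.observe(); p=s['tcp_pos']; print(np.round(p,4),np.round(s['ft_force'],1),np.degrees(np.arctan2(p[1]-c[1],p[0]-c[0])),s['joint_velocities'])
```

```text
[ 0.5355 -0.2166  0.0687] [ 7.1 11.1  3.3] 148.38249814982518 [-0.00043968 -0.00018725 -0.00296965  0.00037067  0.00075467  0.00010058]
```

View pics/fin.png

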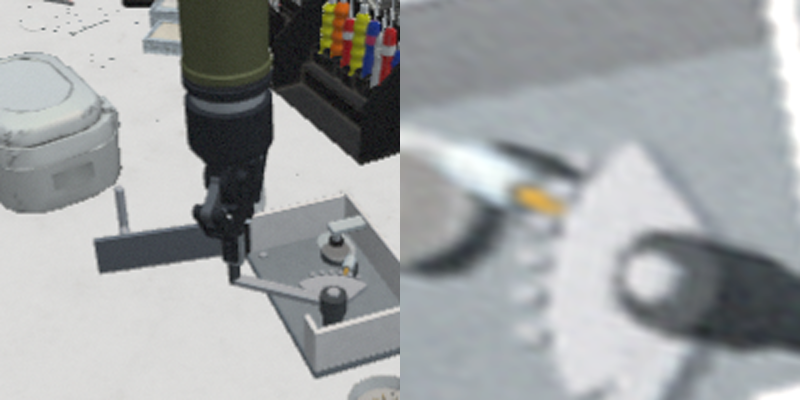

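In the fresh view four teeth stand past the nose, at (547,229), (532,260), (527,296) and (535,333), with the nose in the gap. The door is open, and the lever is at 148.4° against a notch centre of about 149.1°. I'll nudge it 1 mm and check that it is steady.

>>> {"method": "play_rows", "body": {"series": [{"travel": [0, -0.1, 0], "rot": [0, 0, -0.01], "fingers": 0}, {"travel": [0, 0, 0], "rot": [0, 0, 0], "fingers": 0}, {"travel": [0, 0, 0], "rot": [0, 0, 0], "fingers": 0}, {"travel": [0, 0, 0], "rot": [0, 0, 0], "fingers": 0}, {"travel": [0, 0, 0], "rot": [0, 0, 0], "fingers": 0}, {"travel": [0, 0, 0], "rot": [0, 0, 0], "fingers": 0}, {"travel": [0, 0, 0], "rot": [0, 0, 0], "fingers": 0}, {"travel": [0, 0, 0], "rot": [0, 0, 0], "fingers": 0}]}}

```text
clock: 19.6
tcp_pos: [0.535, -0.2175, 0.0687]
orientation: [0.25, 0.968, 0.003, 0.002]
ft_force: [7.1, 12.0, 3.1]
gripper_width: 0.0103
grasp_force: 59.3
```

```bash
python3 -c "
from workcell import bot
print(bot.job_done())"
```

```text
the job is handed in; nothing more can be done
None
```

The guard door is open at about 98° and left there; the lever was drawn out through four felt clicks, with no fifth, and is still gripped, steady at about the middle of the fourth notch. The job was handed in at about 20 s on the robot's clock. The bottle, dish and tube were never approached closely, though I took no final picture to check their positions.

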